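# Zero the bench balance and weigh a silver bar

### The job

With its pan still empty, zero the balance: press the long key on its front deck firmly but not hard, and hold it for a moment, without pressing the round or the square key. Then take the small silver bar from the soldering board, lay it gently flat in the middle of the balance's round pan and let go, swing the clear cover all the way shut, and take the hand away. Leave the other two castings on the board where they are, and do not press the long key again once the bar is on the pan.

Things in the scene. Friction and masses are not known exactly. Their poses are not given: they have to be found in the camera images.
- balance: Grey bench balance fixed to the bench, 250 long (x, from -130 to +120), 220 wide (y, +-110). Origin on the bench top, under its middle; x points from its front (keys) to its rear, y to its left, z up. The front deck (x -130 to -45) is 55 high and carries three keys in a row at x = -98, y = -50, 0 and +50. Behind it is a low draught chamber of clear walls 5 thick, 40 high (top at z = 95), x from -40 to 116, y from -100 to +100, open on top, with the pan inside.
- pan_center (a point): Centre of the top face of the fixed round steel weighing pan, 100 in diameter, with a thin edge bead; at (38, 0, 65) in the balance's frame. The chamber walls stand 30 above it.
- cover_hinge (a point): Middle of the cover's hinge line, at (38, 100, 98) in the balance's frame: the line runs along the balance's x axis on top of its left (+y) wall.
- cover (a joint): Angle of the clear cover with an aluminium edge frame: 0 = shut (level, on the chamber), about 1.6 to 1.85 at the start = standing up at the left side, stop at 1.95. The panel is 164 along the hinge, 200 from hinge to free edge, 4 thick (6 at the frame), with a tab 50 wide reaching 15 beyond the middle of the free edge. Stiff hinge: it stays where it is left (about 0.17 N m to move); push it over from its left side towards the right (-y of the balance) and down.
- long_key_top (a point): Centre of the top of the long membrane key (zero key): a white bar 36 long (balance y) by 14 wide (balance x), its top 4 above the deck (z = 59). It has almost no travel: spring to 1.5 at 8 N, then solid. It registers when pressed with more than 4 N for 0.3 s; more than 30 N damages it. It may be in any of the three places in the key row.
- long_key: The long key itself, origin at the middle of its underside, on the deck; z up.
- round_key_top (a point): Centre of the top of the round key, 16 in diameter, 4 high, same colour. Not to be pressed.
- round_key: The round key itself, origin at the middle of its underside.
- square_key_top (a point): Centre of the top of the square key, 15 by 15, 4 high, same colour. Not to be pressed.
- square_key: The square key itself, origin at the middle of its underside.
- bar_center (a point): Centre of the silver bar: a plain grey metal bar 44 long (its x) by 14 wide (its y) by 12 high (its z), about 80 g, lying flat on the board.
- bar: The silver bar itself, origin at the middle of its underside.
- board: Grey fixed soldering board 120 (x) by 190 (y) by 12 high, origin under its middle. Three castings lie on it in a row along its y, about 60 apart, in any order: the bar, a round button and a ring.
- button_center (a point): Centre of a solid round cast button, 26 in diameter, 11 high. Leave alone.
- bezel_center (a point): Centre of a cast ring lying flat, 28 outer diameter, 18 hole, 9 high. Leave alone.
Mind the look-alikes: they are no part of the job. What is shaped like the bar but yellow is not meant.

How it is judged:
On the way, in this order (a step that is already met when the one before it is completed fails the run):
1. the long key is pressed with more than 4 N for 0.3 s while the bar is off the pan (contact force between long_key and anything else above 4 N and horizontal distance between bar_center and pan_center above 0.08 m), for 0.3 s.
2. the bar lies flat on the pan, let go (horizontal distance between bar_center and pan_center below 0.03 m and z of bar_center in the frame of pan_center between 0 and 0.012 m and angle between bar_center's own z axis and vertical below 0.25 rad and contact force between bar and the fingers below 0.05 N and linear speed of bar below 0.02 m/s), for 0.2 s.
At the end, for the whole second after the job is handed in: The bar lies flat and at rest on the pan, its centre within 30 mm of the pan's centre, and the cover is shut (angle below 0.05 rad) (horizontal distance between bar_center and pan_center below 0.03 m and z of bar_center in the frame of pan_center between 0 and 0.012 m and angle between bar_center's own z axis and vertical below 0.25 rad and value of joint cover below 0.05 rad and linear speed of bar below 0.02 m/s); the robot touches nothing.
It fails at once if the round or the square key is pressed (over 2 N) (contact force between any of round_key, square_key and anything else above 2 N).
It fails at once if the long key is pressed harder than 30 N (contact force between long_key and anything else above 30 N).
It fails at once if the long key is pressed (over 2 N) with the bar on the pan (contact force between long_key and anything else above 2 N and horizontal distance between bar_center and pan_center below 0.05 m).
It fails at once if the bar is dropped on the pan (over 0.8 m/s just above it) (linear speed of bar above 0.8 m/s and horizontal distance between bar_center and pan_center below 0.05 m and z of bar_center in the frame of pan_center below 0.03 m).
It fails at once if the button or the ring is moved by more than 15 mm (distance of any of button_center, bezel_center from where it was at the start of the episode above 0.015 m).
It also fails if it takes over 72 s, if anything falls off the work surface, if the arm or the gripper's body presses on something with over 40 N, if the wrist force passes 120 N, or if a joint passes its speed limit or range.

### The arm

A 7-joint arm with a two-finger parallel gripper is mounted at the origin on the work surface. World frame = base frame: x ahead of the robot, y to its left, z up, the work surface at z = 0. Lengths are in m, angles in rad, forces in N, time in s.
With the tool pointing down it reaches from about 0.4 to 0.875 m from the base axis. Payload 19.3 kg.
Tool frame: the origin (TCP) lies at the very end of the fingers, on their centre line; the grasp point (between the pads) lies 19 mm behind it; z points along the fingers, y is the direction in which the jaws open and shut (so a half turn about z gives the same grasp; the last joint's range is limited). The gripper opens to 85 mm and grips with 20 to 120 N. Pads are 22 mm wide; open, the fingers measure 114 mm over their backs; the gripper's body (76 mm by 85 mm) begins 54 mm behind the grasp point. The pads swing forward as they close: fully open they stand 13 mm farther back than shut.
Start: joints at [-1.351, 0.521, -0.036, 1.599, 0.021, 1.021, -0.113], TCP at [0.179, 0.599, 0.231] pointing down, gripper open.
Joint ranges: [-2.91, 2.91], [-0.3, 2.13], [-1.5, 1.42], [0.17, 2.43], [-1.26, 4.41], [0.16, 1.93], [-2.52, 2.52]. Speed limits (rad/s): [1.89, 1.89, 2.39, 2.39, 3.01, 3.01, 3.01].

### API

Orientations are given as [roll, pitch, yaw] about the fixed x, y, z axes, in that order (R = Rz(yaw) Ry(pitch) Rx(roll)).
In Python, from workcell import bot gives the robot as it stands.
- The arm moves only by the tool apply_moves, never from a script. Its argument "commands" is a list of rows, each an object with "travel": the shift along the tool's x, y, z in m, a list of three; "twist": the turn, a rotation vector about the tool's x, y, z in degrees, a list of three; "claw": the finger opening in m, from 0 to 0.0854. A call has 1 to 10 rows; each row is the pose to reach, as a shift and turn from the pose commanded when the call began, along the tool's axes at that moment; what a row does not reach only later rows make up. A row lasts 1/10 s, in which the tool goes at most 50 mm and 8.59 degrees, less where a joint would pass 70% of its speed; a pose out of reach is approached as far as the arm can. A call with a gripper value outside its range is refused whole. The fingers move at their own pace and stop on an object; "force" is the grip in N (left out, the last holds). Time passes only in rows, so rows that repeat a pose let the fingers close. It gives the time, the measured TCP pose, the force and the opening at its end, in the units of the state.
- bot.observe(): the state, without advancing time (a new reading comes with each control period).
- bot.grab_frame(name): name is "scene" or "top" or "wrist"; returns a dict with "frame" (420x560x3 uint8, blue, green, red), "fx", "fy", "cx", "cy" (pixels), "dist" ([k1, k2, p1, p2, k3] as OpenCV has them; the pictures are not rectified), "pose" (4x4, takes a point from camera to world coordinates); the wrist camera has in their place "tool_from_camera" (4x4, takes a point from camera to tool coordinates, whose origin is the TCP and whose axes are the flange's). Camera axes: x right, y up, looking along -z (the intrinsics and any distortion apply to the point x, -y, -z); pixel columns grow to the right and rows downward; lengths in m; the calibration is good to about 2 mm. A picture is of the moment at which its call begins: read the wrist's pose just before it. There is no depth.
- bot.job_done(): hands the job in, once; it reports no verdict.
The state is a dict: "clock": time; "qpos": joint angles; "qd": joint speeds; "joint_efforts": joint torques, N m; "position": TCP position; "tool_rot": TCP orientation; "force": force on the tool from outside, world axes, zero at the start; "moment": the same for the moment, N m; "grip_width": finger opening in m.
Only numpy, scipy, OpenCV 4.12 (cv2) and the standard library are available. Lean on these libraries where they do the work, as an engineer would, in place of code of your own. Each camera call takes 0.05 s, during which the arm holds its last target.

## Working session

There is one attempt and no reset: what is moved stays moved. The work goes in short steps, Python scripts to look and compute and a tool call to move; the robot and the scene stay as the last step left them, time stands still between calls to the robot, and variables do not carry over. Pictures are saved under pics/ and viewed, and the job is handed in when it is done.

Besides the shell and the picture viewer there is one more tool, called after "Emit:" by a JSON object that holds its "op" and its "data", one argument or row to a line. apply_moves: Moves the arm, as the interface text tells. Its arguments: {"type":"object","properties":{"commands":{"type":"array"},"force":{"type":"number"}},"required":["commands"]}

```bash
mkdir -p pics; ls; cat > h.py <<'E'
import numpy as np,cv2
from workcell import bot
def save(name,fn,f=None):
    d=bot.grab_frame(name); cv2.imwrite('pics/'+fn,d['frame']); return d
def K(d): return np.array([[d['fx'],0,d['cx']],[0,d['fy'],d['cy']],[0,0,1.]])
def ray(d,uv,T):
    p=cv2.undistortPoints(np.array([[uv]],float),K(d),np.array(d['dist'],float))[0,0]
    v=np.array([p[0],-p[1],-1.]); return T[:3,3],T[:3,:3]@v
def at_z(d,uv,z,T=None):
    T=np.array(d['pose']) if T is None else T
    o,v=ray(d,uv,T); return o+v*(z-o[2])/v[2]
def proj(d,P,T=None):
    T=np.array(d['pose']) if T is None else T
    q=(np.linalg.inv(T)@np.append(P,1))[:3]; q=np.array([q[0],-q[1],-q[2]])
    return cv2.projectPoints(q[None],np.zeros(3),np.zeros(3),K(d),np.array(d['dist'],float))[0][0,0]
E
python3 - <<'E'
from h import *
import pickle
print(bot.observe())
ds={}
for n in('scene','top','wrist'):
    ds[n]=save(n,n+'0.png')
    print(n,{k:v for k,v in ds[n].items() if k!='frame'})
pickle.dump(ds,open('d0.pkl','wb'))
E
```

```text
pics
{'clock': 0.0, 'qpos': array([-1.35123871,  0.52199389, -0.03631146,  1.60000236,  0.02122482,
        1.0211005 , -0.11281109]), 'qd': array([-0.00106094, -0.00044409,  0.00180335,  0.00055084, -0.00046121,
        0.00074441,  0.00035456]), 'joint_efforts': array([-3.80133197e-04, -9.27105188e+01,  1.97979659e+00, -3.69924974e+01,
        1.78516813e-02,  8.24369345e-03, -3.04673279e-05]), 'position': array([0.17853025, 0.59860955, 0.23074048]), 'tool_rot': array([-3.14047936e+00,  1.09037636e-04,  2.85181309e+00]), 'force': array([ 0.51776325, -0.97800156,  0.18383474]), 'moment': array([-0.02960449, -0.00323318,  0.01187207]), 'grip_width': 0.08542223153821175}
scene {'fx': 543.3387359621132, 'fy': 543.3387359621132, 'cx': 279.283263601133, 'cy': 206.1059463849844, 'dist': array([-0.21888827,  0.        ,  0.        ,  0.        ,  0.        ]), 'pose': array([[-0.25251781, -0.6267783 ,  0.73714566,  1.40954668],
       [ 0.96742809, -0.17757875,  0.18041253,  0.13412615],
       [ 0.01782274,  0.75869279,  0.65120473,  0.91080438],
       [ 0.        ,  0.        ,  0.     
[... 311 characters left out ...]
, -0.01388451, -0.08282068],
       [-0.01000468,  0.19015483,  0.98170314,  0.80523949],
       [ 0.        ,  0.        ,  0.        ,  1.        ]])}
wrist {'fx': 318.17182284338213, 'fy': 318.17182284338213, 'cx': 278.16980861414095, 'cy': 208.973621356295, 'dist': array([0.01979325, 0.        , 0.        , 0.        , 0.        ]), 'tool_from_camera': array([[ 2.58518205e-04,  9.64921605e-01,  2.62538054e-01,
         6.68811245e-02],
       [ 9.99999800e-01, -9.81099052e-05, -6.24099186e-04,
         8.04920753e-04],
       [-5.76449204e-04,  2.62538163e-01, -9.64921438e-01,
        -1.43238870e-01],
       [ 0.00000000e+00,  0.00000000e+00,  0.00000000e+00,
         1.00000000e+00]])}
```

View pics/scene0.png

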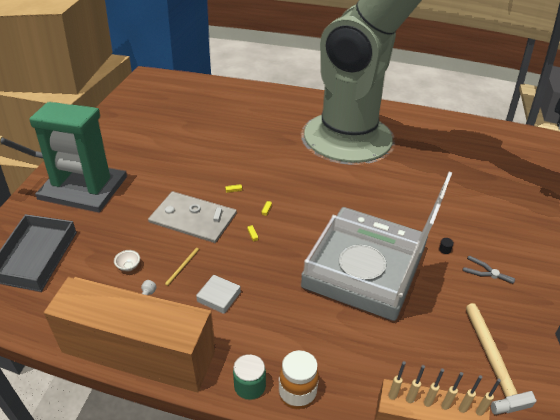

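View pics/top0.png

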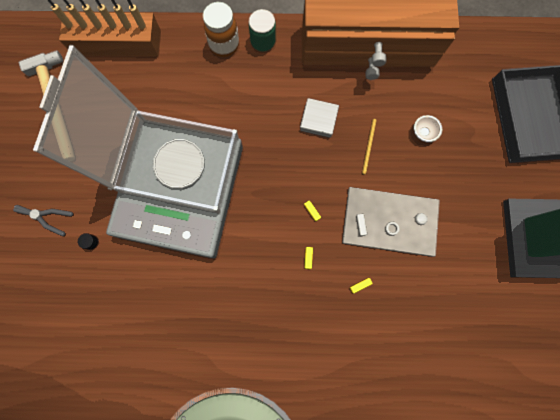

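View pics/wrist0.png

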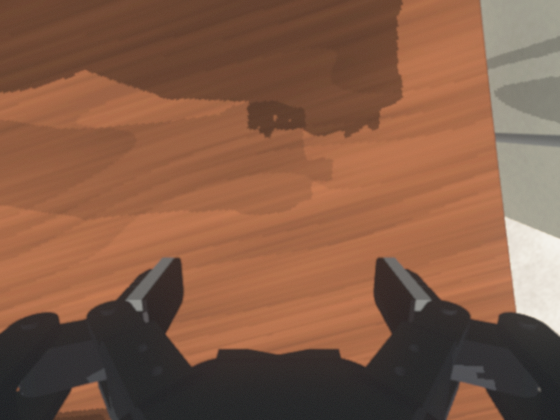

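```bash
python3 - <<'E'
import cv2
i=cv2.imread('pics/top0.png')
cv2.imwrite('pics/ca.png',cv2.resize(i[180:260,335:445],None,fx=7,fy=7,interpolation=cv2.INTER_CUBIC))
cv2.imwrite('pics/cb.png',cv2.resize(i[100:270,90:250],None,fx=4.5,fy=3.5*4.5/4.5,interpolation=cv2.INTER_CUBIC))
j=cv2.imread('pics/scene0.png')
cv2.imwrite('pics/cc.png',cv2.resize(j[165:320,295:460],None,fx=3.8,fy=3.8,interpolation=cv2.INTER_CUBIC))
E
```

```text
(no output)
```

View pics/ca.png

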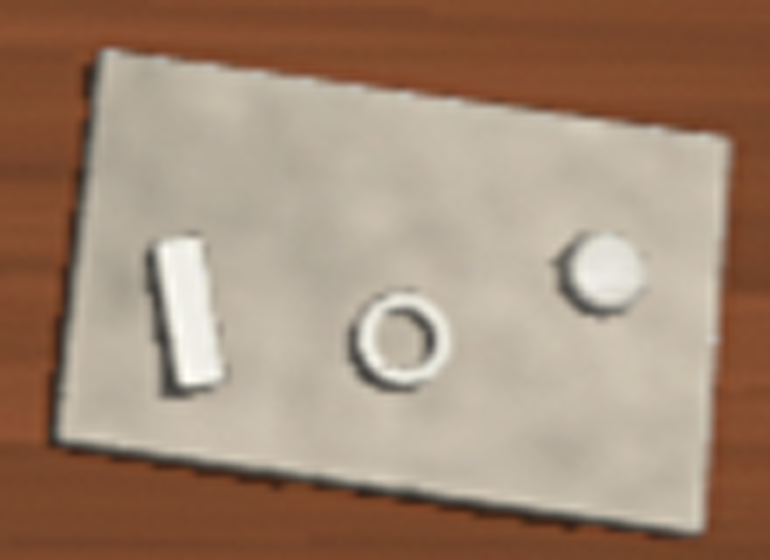

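View pics/cb.png

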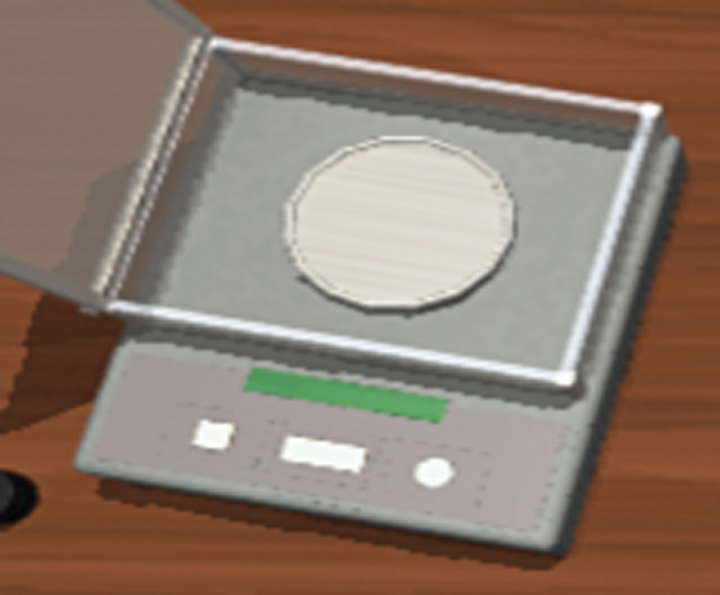

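View pics/cc.png

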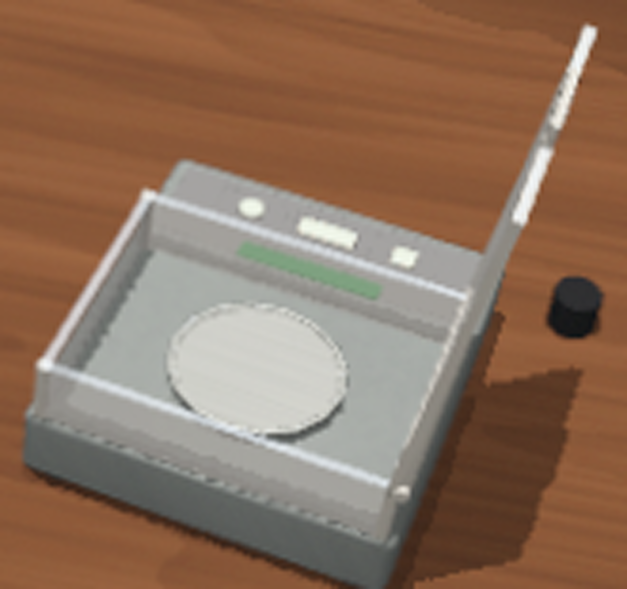

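```bash
python3 - <<'E'
from h import *
import pickle
ds=pickle.load(open('d0.pkl','rb')); t=ds['top']; s=ds['scene']
A=lambda x,y:(335+x/7,180+y/7)
B=lambda x,y:(90+x/4.5,100+y/3.5)
C=lambda x,y:(295+x/3.8,165+y/3.8)
def show(n,p): print(n,np.round(p,4))
key=at_z(t,B(323,454),.059); pan=at_z(t,B(400,222),.065); sq=at_z(t,B(213,435),.059); rd=at_z(t,B(434,472),.059)
for n,p in dict(key=key,pan=pan,sq=sq,rd=rd).items(): show(n,p)
show('key s',at_z(s,C(327,232),.059));show('pan s',at_z(s,C(257,368),.065));show('sq s',at_z(s,C(404,257),.059));show('rd s',at_z(s,C(251,207),.059))
x=pan-key; print('yaw from pan-key',np.arctan2(x[1],x[0]), np.linalg.norm(x[:2]),'exp .136')
y=sq-rd; print('yaw from keys',np.arctan2(-y[0],y[1]), np.linalg.norm(y))
a=at_z(t,A(179,240),.024);b=at_z(t,A(200,385),.024);show('bar',at_z(t,A(188,312),.024));show('ends',[a,b]);print(np.linalg.norm(a-b),np.arctan2(*(a-b)[[1,0]]))
for n,u in dict(ring=A(402,338),but=A(605,272)).items(): show(n,at_z(t,u,.022))
for n,u in dict(bl=A(55,440),tl=A(100,50),tr=A(730,135),br=A(703,530)).items(): show(n,at_z(t,u,.012))
# cover: free edge corner in top
E
```

```text
key [0.445  0.1448 0.059 ]
pan [0.5788 0.1187 0.065 ]
sq [0.4548 0.1938 0.059 ]
rd [0.4359 0.0957 0.059 ]
key s [0.4497 0.1453 0.059 ]
pan s [0.5818 0.1196 0.065 ]
sq s [0.4595 0.1942 0.059 ]
rd s [0.4396 0.0962 0.059 ]
yaw from pan-key -0.19214131745620283 0.13633370522356605 exp .136
yaw from keys -0.19015654806081173 0.099913345885988
bar [ 0.4684 -0.2538  0.024 ]
ends [[ 0.4897 -0.2516  0.024 ]
 [ 0.447  -0.2568  0.024 ]]
0.042991693839567906 0.12046906487649463
ring [ 0.4623 -0.3165  0.022 ]
but [ 0.483  -0.3766  0.022 ]
bl [ 0.4314 -0.2166  0.012 ]
tl [ 0.5498 -0.2317  0.012 ]
tr [ 0.5271 -0.4199  0.012 ]
br [ 0.4089 -0.405   0.012 ]
```

The top picture shows the candidates for the bar:
- Grey bar on the board at about (362,225).
- Yellow bars at (312,211), (309,258) and (361,286), which are not meant.
- Ring at (392,228) and button at (421,219).
- Loose silver block at (320,118), off the board and square.

I choose the grey bar at (362,225), and the close crop confirms it is plain grey with a 3:1 shape. The keys are square (137,224), **long (162,230)** in the middle, and round (186,235).

```bash
cat >> h.py <<'E'
from scipy.spatial.transform import Rotation as Ro
def go(p,yaw,R0=None,p0=None):
    o=bot.observe(); R=Ro.from_euler('xyz',o['tool_rot']); 
    T=Ro.from_euler('xyz',[np.pi,0,yaw])
    print('clock %.2f pos %s rot %s F %s grip %.4f'%(o['clock'],np.round(o['position'],4),np.round(o['tool_rot'],3),np.round(o['force'],2),o['grip_width']))
    print('travel',np.round(R.inv().apply(np.array(p)-o['position']),4),'twist',np.round(np.degrees((R.inv()*T).as_rotvec()),2))
E
python3 -c "
from h import *
go([.4475,.145,.12],np.pi-.19)"
```

```text
clock 0.15 pos [0.1786 0.5987 0.2309] rot [-3.141  0.     2.852] F [-0.03  0.02  0.01] grip 0.0855
travel [-0.3874 -0.3578  0.1112] twist [-0.05  0.   -5.72]
```

Emit:
{"op": "apply_moves", "data": {
  "commands": [
    {"travel": [-0.03, -0.03, 0.01], "twist": [0, 0, -1], "claw": 0},
    {"travel": [-0.387, -0.358, 0.08], "twist": [0, 0, -5.7], "claw": 0},
    {"travel": [-0.387, -0.358, 0.08], "twist": [0, 0, -5.7], "claw": 0},
    {"travel": [-0.387, -0.358, 0.08], "twist": [0, 0, -5.7], "claw": 0},
    {"travel": [-0.387, -0.358, 0.08], "twist": [0, 0, -5.7], "claw": 0},
    {"travel": [-0.387, -0.358, 0.08], "twist": [0, 0, -5.7], "claw": 0},
    {"travel": [-0.387, -0.358, 0.08], "twist": [0, 0, -5.7], "claw": 0},
    {"travel": [-0.387, -0.358, 0.08], "twist": [0, 0, -5.7], "claw": 0},
    {"travel": [-0.387, -0.358, 0.08], "twist": [0, 0, -5.7], "claw": 0},
    {"travel": [-0.387, -0.358, 0.08], "twist": [0, 0, -5.7], "claw": 0}
  ],
  "force": 40
}}

```text
clock: 1.15
position: [0.4276, 0.1773, 0.1568]
tool_rot: [3.141, 0.0, 2.952]
force: [1.6, 1.9, -0.6]
grip_width: 0.0003
```

```bash
python3 -c "
from h import *
go([.4475,.145,.12],np.pi-.19); print(bot.observe()['qpos'].round(2))"
```

```text
clock 1.15 pos [0.4276 0.1773 0.1568] rot [3.141 0.    2.952] F [ 1.59  1.91 -0.62] grip 0.0003
travel [-0.0256 -0.028   0.0368] twist [ 0.01  0.01 -0.  ]
[-0.54  0.38  0.03  2.09 -0.02  0.68  0.88]
```

Emit:
{"op": "apply_moves", "data": {
  "commands": [
    {"travel": [-0.02, -0.025, 0.02], "twist": [0, 0, 0], "claw": 0},
    {"travel": [-0.0256, -0.028, 0.037], "twist": [0, 0, 0], "claw": 0},
    {"travel": [-0.0256, -0.028, 0.037], "twist": [0, 0, 0], "claw": 0},
    {"travel": [-0.0256, -0.028, 0.037], "twist": [0, 0, 0], "claw": 0}
  ]
}}

```text
clock: 1.55
position: [0.4464, 0.1472, 0.1201]
tool_rot: [-3.141, -0.001, 2.952]
force: [0.6, -0.0, 1.4]
grip_width: -0.0001
```

```bash
python3 - <<'E'
from h import *
go([.4475,.145,.07],np.pi-.19)
o=bot.observe(); d=save('wrist','w1.png')
T=np.eye(4);T[:3,:3]=Ro.from_euler('xyz',o['tool_rot']).as_matrix();T[:3,3]=o['position'];T=T@d['tool_from_camera']
print(proj(d,[.4475,.145,.059],T),proj(d,o['position'],T))
t=save('top','t1.png'); s=save('scene','s1.png')
import pickle; pickle.dump((d,T,t,s),open('d1.pkl','wb'))
i=s['frame']; cv2.imwrite('pics/s1c.png',cv2.resize(i[100:320,295:460],None,fx=3,fy=2.7,interpolation=cv2.INTER_CUBIC))
E
```

```text
clock 1.55 pos [0.4464 0.1472 0.1201] rot [-3.141e+00 -1.000e-03  2.952e+00] F [ 0.55 -0.02  1.36] grip -0.0001
travel [-0.0015 -0.0019  0.0501] twist [-0.01 -0.04 -0.  ]
[273.84672045 227.06637896] [276.20187091 263.83671287]
```

View pics/w1.png

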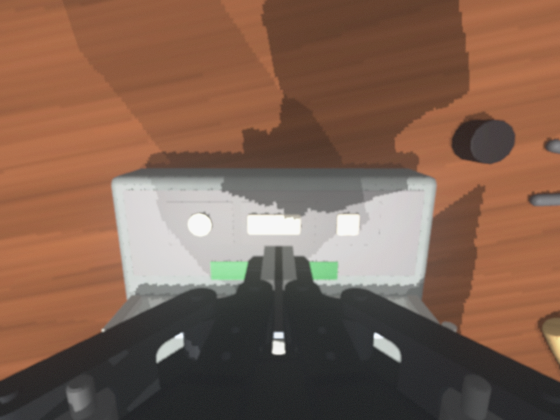

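View pics/s1c.png

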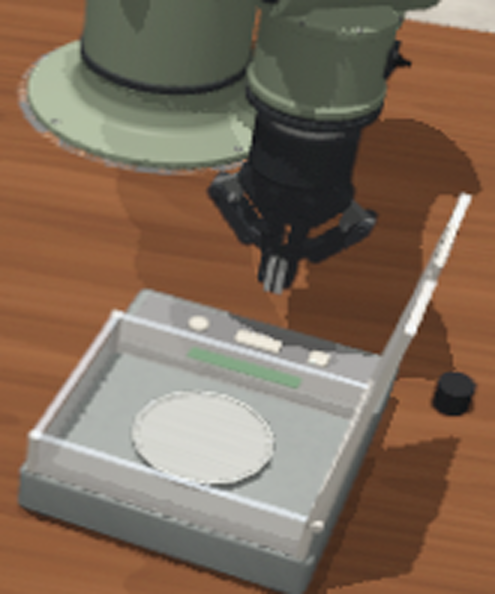

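The wrist view shows the long key at (273,225), with the round key at (200,225) and the square one at (348,225). The prediction was (274,227), so it agrees. I'm going down.

Emit:
{"op": "apply_moves", "data": {
  "commands": [
    {"travel": [0, -0.002, 0.02], "twist": [0, 0, 0], "claw": 0},
    {"travel": [0, -0.002, 0.04], "twist": [0, 0, 0], "claw": 0},
    {"travel": [0, -0.002, 0.055], "twist": [0, 0, 0], "claw": 0},
    {"travel": [0, -0.002, 0.056], "twist": [0, 0, 0], "claw": 0},
    {"travel": [0, -0.002, 0.057], "twist": [0, 0, 0], "claw": 0},
    {"travel": [0, -0.002, 0.057], "twist": [0, 0, 0], "claw": 0}
  ]
}}

```text
clock: 2.3
position: [0.4468, 0.1452, 0.0638]
tool_rot: [3.141, 0.001, 2.952]
force: [-0.2, -0.4, 0.5]
grip_width: 0.0002
```

```bash
python3 - <<'E'
from h import *
go([.446,.145,.059],np.pi-.19)
E
```

```text
clock 2.30 pos [0.4468 0.1452 0.0638] rot [3.141e+00 1.000e-03 2.952e+00] F [-0.16 -0.42  0.45] grip 0.0002
travel [ 0.0007 -0.0004  0.0048] twist [0.04 0.06 0.01]
```

Emit:
{"op": "apply_moves", "data": {
  "commands": [
    {"travel": [0, 0, 0.001], "twist": [0, 0, 0], "claw": 0},
    {"travel": [0, 0, 0.002], "twist": [0, 0, 0], "claw": 0},
    {"travel": [0, 0, 0.003], "twist": [0, 0, 0], "claw": 0},
    {"travel": [0, 0, 0.004], "twist": [0, 0, 0], "claw": 0},
    {"travel": [0, 0, 0.004], "twist": [0, 0, 0], "claw": 0}
  ]
}}

```text
clock: 2.8
position: [0.4464, 0.1448, 0.0589]
tool_rot: [-3.142, -0.0, 2.951]
force: [0.2, 0.3, 1.1]
grip_width: 0.0002
```

Emit:
{"op": "apply_moves", "data": {
  "commands": [
    {"travel": [0, 0, 0.0003], "twist": [0, 0, 0], "claw": 0},
    {"travel": [0, 0, 0.0006], "twist": [0, 0, 0], "claw": 0},
    {"travel": [0, 0, 0.0006], "twist": [0, 0, 0], "claw": 0}
  ]
}}

```text
clock: 3.1
position: [0.4464, 0.1448, 0.0584]
tool_rot: [3.142, 0.0, 2.951]
force: [-1.1, -0.7, 3.8]
grip_width: 0.0002
```

Emit:
{"op": "apply_moves", "data": {
  "commands": [
    {"travel": [0, 0, 0.0004], "twist": [0, 0, 0], "claw": 0},
    {"travel": [0, 0, 0.0007], "twist": [0, 0, 0], "claw": 0},
    {"travel": [0, 0, 0.0007], "twist": [0, 0, 0], "claw": 0},
    {"travel": [0, 0, 0.0007], "twist": [0, 0, 0], "claw": 0}
  ]
}}

```text
clock: 3.5
position: [0.4465, 0.1448, 0.0578]
tool_rot: [3.142, 0.0, 2.951]
force: [-1.0, -0.4, 6.5]
grip_width: 0.0002
```

```bash
python3 - <<'E'
from h import *
go([.446,.145,.059],np.pi-.19)
E
```

```text
clock 3.50 pos [0.4465 0.1448 0.0578] rot [3.142 0.    2.951] F [-1.02 -0.43  6.47] grip 0.0002
travel [ 0.0005  0.0001 -0.0012] twist [ 0.    0.01 -0.02]
```

Emit:
{"op": "apply_moves", "data": {
  "commands": [
    {"travel": [0, 0, 0.0004], "twist": [0, 0, 0], "claw": 0},
    {"travel": [0, 0, 0.0004], "twist": [0, 0, 0], "claw": 0},
    {"travel": [0, 0, 0.0004], "twist": [0, 0, 0], "claw": 0},
    {"travel": [0, 0, 0.0004], "twist": [0, 0, 0], "claw": 0},
    {"travel": [0, 0, 0.0004], "twist": [0, 0, 0], "claw": 0},
    {"travel": [0, 0, 0.0004], "twist": [0, 0, 0], "claw": 0}
  ]
}}

```text
clock: 4.1
position: [0.4465, 0.1448, 0.0575]
tool_rot: [3.142, 0.0, 2.951]
force: [-2.3, 0.1, 9.9]
grip_width: 0.0002
```

Emit:
{"op": "apply_moves", "data": {
  "commands": [
    {"travel": [0, 0, -0.01], "twist": [0, 0, 0], "claw": 0},
    {"travel": [0, 0, -0.05], "twist": [0, 0, 0], "claw": 0},
    {"travel": [0, 0, -0.09], "twist": [0, 0, 0], "claw": 0},
    {"travel": [0, 0, -0.09], "twist": [0, 0, 0], "claw": 0.045}
  ]
}}

```text
clock: 4.5
position: [0.4483, 0.1454, 0.1517]
tool_rot: [3.138, 0.005, 2.951]
force: [0.5, 0.4, -0.4]
grip_width: 0.0136
```

```bash
python3 - <<'E'
from h import *
go([.4684,-.2538,.14],np.pi+.12)
E
```

```text
clock 4.50 pos [0.4483 0.1454 0.1517] rot [3.138 0.005 2.951] F [ 0.54  0.38 -0.39] grip 0.0136
travel [-0.0954 -0.3882  0.0108] twist [  0.16   0.33 -17.81]
```

Emit:
{"op": "apply_moves", "data": {
  "commands": [
    {"travel": [-0.01, -0.04, 0], "twist": [0, 0, -2], "claw": 0.045},
    {"travel": [-0.095, -0.388, 0.0], "twist": [0, 0, -17.8], "claw": 0.045},
    {"travel": [-0.095, -0.388, 0.0], "twist": [0, 0, -17.8], "claw": 0.045},
    {"travel": [-0.095, -0.388, 0.0], "twist": [0, 0, -17.8], "claw": 0.045},
    {"travel": [-0.095, -0.388, 0.0], "twist": [0, 0, -17.8], "claw": 0.045},
    {"travel": [-0.095, -0.388, 0.0], "twist": [0, 0, -17.8], "claw": 0.045},
    {"travel": [-0.095, -0.388, 0.0], "twist": [0, 0, -17.8], "claw": 0.045},
    {"travel": [-0.095, -0.388, 0.0], "twist": [0, 0, -17.8], "claw": 0.045},
    {"travel": [-0.095, -0.388, 0.0], "twist": [0, 0, -17.8], "claw": 0.045},
    {"travel": [-0.095, -0.388, 0.0], "twist": [0, 0, -17.8], "claw": 0.045}
  ]
}}

```text
clock: 5.5
position: [0.4654, -0.2572, 0.1471]
tool_rot: [-3.141, -0.001, -3.026]
force: [0.7, 1.4, 0.1]
grip_width: 0.0446
```

Emit:
{"op": "apply_moves", "data": {
  "commands": [
    {"travel": [0, 0, 0], "twist": [0, 0, 0], "claw": 0.045},
    {"travel": [0, 0, 0], "twist": [0, 0, 0], "claw": 0.045}
  ]
}}

```text
clock: 5.7
position: [0.4664, -0.2529, 0.1473]
tool_rot: [3.141, -0.0, -3.02]
force: [-0.6, 0.5, 0.5]
grip_width: 0.0452
```

```bash
python3 - <<'E'
from h import *
go([.4684,-.2538,.14],np.pi+.12)
o=bot.observe(); d=save('wrist','w2.png')
T=np.eye(4);T[:3,:3]=Ro.from_euler('xyz',o['tool_rot']).as_matrix();T[:3,3]=o['position'];T=T@d['tool_from_camera']
import pickle; pickle.dump((d,T),open('d2.pkl','wb'))
print(proj(d,[.4684,-.2538,.024],T),proj(d,o['position'],T))
E
```

```text
clock 5.70 pos [ 0.4664 -0.2529  0.1473] rot [ 3.141 -0.    -3.02 ] F [-0.62  0.51  0.51] grip 0.0452
travel [-0.0019 -0.0011  0.0073] twist [ 0.03 -0.01  0.1 ]
[275.52098557 204.36073177] [275.96195466 263.23592683]
```

View pics/w2.png

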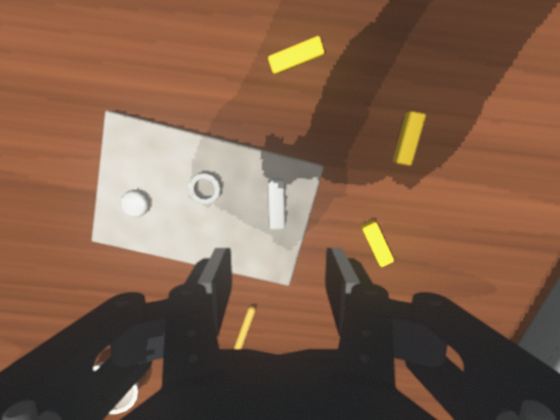

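```bash
python3 - <<'E'
import cv2
i=cv2.imread('pics/w2.png')
cv2.imwrite('pics/w2c.png',cv2.resize(i[160:250,230:330],None,fx=6,fy=6,interpolation=cv2.INTER_CUBIC))
E
```

```text
(no output)
```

View pics/w2c.png

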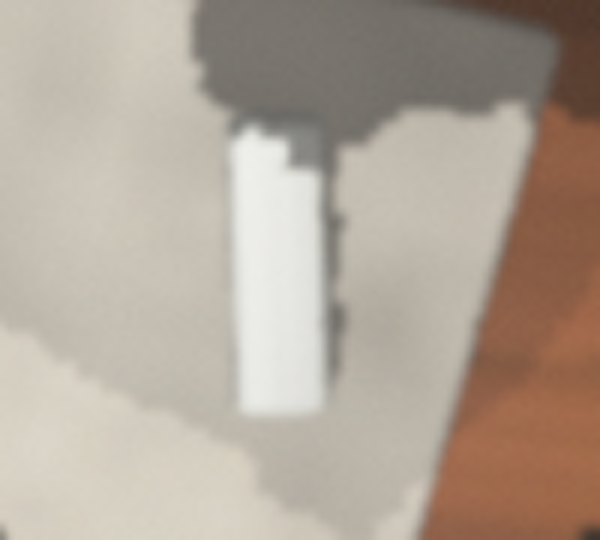

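The crop shows the grey bar's top face centred at (276.6,204.7), nearly aligned with the tool. It agrees with the prediction to about 1 px.

```bash
python3 - <<'E'
from h import *
import pickle
d,T=pickle.load(open('d2.pkl','rb'))
C=lambda x,y:(230+x/6,160+y/6)
a=at_z(d,C(277,124),.024,T);b=at_z(d,C(282,412),.024,T);print(a,b,np.linalg.norm(a-b),np.arctan2(*(a-b)[[1,0]]))
m=(a+b)/2
m[0]=(m[0]+.4684)/2
print(m)
go([m[0],m[1],.04],np.pi+.12)
# ring edge distance
E
```

```text
[ 0.4477534  -0.25573422  0.024     ] [ 0.49023683 -0.24985547  0.024     ] 0.04288824614906775 -3.0040883660461914
[ 0.46869756 -0.25279484  0.024     ]
clock 5.75 pos [ 0.4665 -0.2529  0.1474] rot [ 3.141 -0.    -3.02 ] F [-0.1   0.12 -0.45] grip 0.0448
travel [-0.0022 -0.0002  0.1074] twist [ 0.02 -0.    0.11]
```

Emit:
{"op": "apply_moves", "data": {
  "commands": [
    {"travel": [-0.001, 0, 0.03], "twist": [0, 0, -0.5], "claw": 0.045},
    {"travel": [-0.002, 0, 0.07], "twist": [0, 0, -0.5], "claw": 0.045},
    {"travel": [-0.002, 0, 0.1], "twist": [0, 0, -0.5], "claw": 0.045},
    {"travel": [-0.002, 0, 0.12], "twist": [0, 0, -0.5], "claw": 0.045},
    {"travel": [-0.002, 0, 0.129], "twist": [0, 0, -0.5], "claw": 0.045},
    {"travel": [-0.002, 0, 0.132], "twist": [0, 0, -0.5], "claw": 0.045},
    {"travel": [-0.002, 0, 0.1325], "twist": [0, 0, -0.5], "claw": 0.045},
    {"travel": [-0.002, 0, 0.1325], "twist": [0, 0, -0.5], "claw": 0.045}
  ]
}}

```text
clock: 6.55
position: [0.4688, -0.254, 0.0157]
tool_rot: [-3.141, 0.001, -3.012]
force: [0.5, -0.5, 0.7]
grip_width: 0.0451
```

```bash
python3 - <<'E'
from h import *
go([.4687,-.2528,.0145],np.pi+.13)
save('wrist','w3.png')
E
```

```text
clock 6.55 pos [ 0.4688 -0.254   0.0157] rot [-3.141e+00  1.000e-03 -3.012e+00] F [ 0.46 -0.51  0.69] grip 0.0451
travel [-0.      0.0012  0.0012] twist [-0.04  0.07 -0.05]
```

View pics/w3.png

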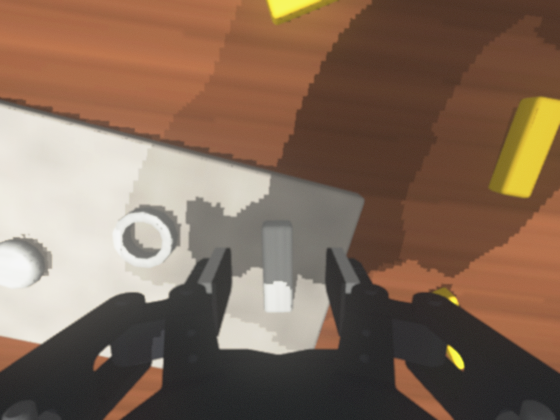

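The bar sits centred between the fingers, at (278,265), and the ring is clear. Closing.

Emit:
{"op": "apply_moves", "data": {
  "commands": [
    {"travel": [0, 0.0005, 0.001], "twist": [0, 0, 0], "claw": 0.045},
    {"travel": [0, 0.0005, 0.001], "twist": [0, 0, 0], "claw": 0.0},
    {"travel": [0, 0.0005, 0.001], "twist": [0, 0, 0], "claw": 0.0},
    {"travel": [0, 0.0005, 0.001], "twist": [0, 0, 0], "claw": 0.0},
    {"travel": [0, 0.0005, 0.001], "twist": [0, 0, 0], "claw": 0.0},
    {"travel": [0, 0.0005, 0.001], "twist": [0, 0, 0], "claw": 0.0},
    {"travel": [0, 0.0005, 0.001], "twist": [0, 0, 0], "claw": 0.0}
  ],
  "force": 40
}}

```text
clock: 7.3
position: [0.4683, -0.2534, 0.0141]
tool_rot: [-3.141, 0.0, -3.013]
force: [-1.3, 1.2, 7.1]
grip_width: 0.0127
```

Emit:
{"op": "apply_moves", "data": {
  "commands": [
    {"travel": [0, 0, -0.01], "twist": [0, 0, 0], "claw": 0.0},
    {"travel": [0, 0, -0.04], "twist": [0, 0, 0], "claw": 0.0},
    {"travel": [0, 0, -0.08], "twist": [0, 0, 0], "claw": 0.0},
    {"travel": [0, 0, -0.12], "twist": [0, 0, 0], "claw": 0.0},
    {"travel": [0, 0, -0.16], "twist": [0, 0, 0], "claw": 0.0},
    {"travel": [0, 0, -0.16], "twist": [0, 0, 0], "claw": 0.0}
  ]
}}

```text
clock: 7.9
position: [0.4701, -0.2545, 0.1792]
tool_rot: [-3.138, 0.007, -3.013]
force: [1.0, -1.4, -0.9]
grip_width: 0.0129
```

```bash
python3 - <<'E'
from h import *
go([.5800,.119,.18],np.pi+.0)
save('wrist','w4.png')
E
```

```text
clock 7.90 pos [ 0.4701 -0.2545  0.1792] rot [-3.138  0.007 -3.013] F [ 0.96 -1.36 -0.92] grip 0.0129
travel [-0.1569  0.3563 -0.0011] twist [-0.2   0.39  7.37]
```

View pics/w4.png

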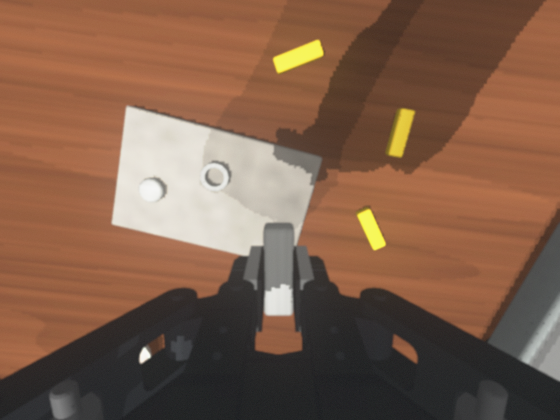

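```bash
python3 - <<'E'
from h import *
go([.5800,.119,.16],np.pi-.19)
E
```

```text
clock 7.95 pos [ 0.4692 -0.2539  0.1767] rot [-3.139  0.004 -3.013] F [ 0.92 -0.32 -2.19] grip 0.0125
travel [-0.1577  0.3556  0.0165] twist [-0.1   0.26 18.27]
```

Emit:
{"op": "apply_moves", "data": {
  "commands": [
    {"travel": [-0.006, 0.014, 0], "twist": [0, 0, 1], "claw": 0.0},
    {"travel": [-0.022, 0.05, 0], "twist": [0, 0, 3], "claw": 0.0},
    {"travel": [-0.04, 0.09, 0], "twist": [0, 0, 5], "claw": 0.0},
    {"travel": [-0.058, 0.13, 0], "twist": [0, 0, 7], "claw": 0.0},
    {"travel": [-0.076, 0.17, 0], "twist": [0, 0, 9], "claw": 0.0},
    {"travel": [-0.094, 0.21, 0], "twist": [0, 0, 11], "claw": 0.0},
    {"travel": [-0.112, 0.25, 0], "twist": [0, 0, 13], "claw": 0.0},
    {"travel": [-0.13, 0.29, 0], "twist": [0, 0, 15], "claw": 0.0},
    {"travel": [-0.146, 0.33, 0], "twist": [0, 0, 17], "claw": 0.0},
    {"travel": [-0.155, 0.349, 0.005], "twist": [0, 0, 18.2], "claw": 0.0}
  ]
}}

```text
clock: 8.95
position: [0.5769, 0.117, 0.1683]
tool_rot: [3.141, -0.001, 2.955]
force: [0.3, -1.1, -1.3]
grip_width: 0.013
```

Emit:
{"op": "apply_moves", "data": {
  "commands": [
    {"travel": [0, 0, 0], "twist": [0, 0, 0], "claw": 0.0},
    {"travel": [0, 0, 0], "twist": [0, 0, 0], "claw": 0.0}
  ]
}}

```text
clock: 9.15
position: [0.5763, 0.1124, 0.1679]
tool_rot: [-3.14, -0.002, 2.954]
force: [-0.4, -0.3, -0.5]
grip_width: 0.0128
```

```bash
python3 - <<'E'
from h import *
o=bot.observe()
go([.5800,.119,.16],np.pi-.19)
d=save('wrist','w5.png')
T=np.eye(4);T[:3,:3]=Ro.from_euler('xyz',o['tool_rot']).as_matrix();T[:3,3]=o['position'];T=T@d['tool_from_camera']
print(proj(d,[.58,.119,.065],T))
E
```

```text
clock 9.15 pos [0.5763 0.1124 0.1679] rot [-3.140e+00 -2.000e-03  2.954e+00] F [-0.37 -0.34 -0.55] grip 0.0128
travel [-0.0024  0.0072  0.0079] twist [-0.07 -0.09  0.13]
[286.0222044  211.75093227]
```

View pics/w5.png

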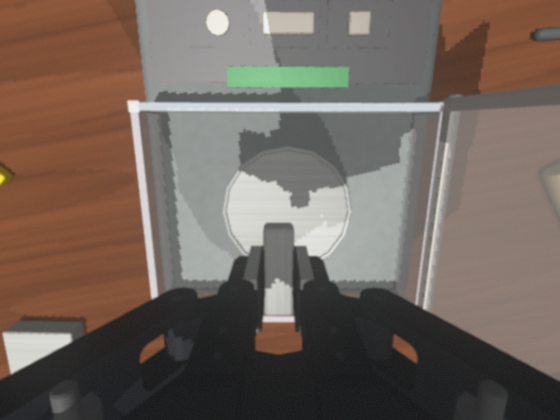

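Pan centre reads about (286.5,211) against a predicted (286,212), so the position is good. Lowering.

Emit:
{"op": "apply_moves", "data": {
  "commands": [
    {"travel": [-0.001, 0.004, 0.01], "twist": [0, 0, 0], "claw": 0.0},
    {"travel": [-0.0025, 0.007, 0.03], "twist": [0, 0, 0], "claw": 0.0},
    {"travel": [-0.0025, 0.007, 0.05], "twist": [0, 0, 0], "claw": 0.0},
    {"travel": [-0.0025, 0.007, 0.07], "twist": [0, 0, 0], "claw": 0.0},
    {"travel": [-0.0025, 0.007, 0.085], "twist": [0, 0, 0], "claw": 0.0},
    {"travel": [-0.0025, 0.007, 0.092], "twist": [0, 0, 0], "claw": 0.0},
    {"travel": [-0.0025, 0.007, 0.094], "twist": [0, 0, 0], "claw": 0.0},
    {"travel": [-0.0025, 0.007, 0.094], "twist": [0, 0, 0], "claw": 0.0}
  ]
}}

```text
clock: 10.0
position: [0.581, 0.1189, 0.075]
tool_rot: [3.142, 0.0, 2.953]
force: [1.1, -0.2, -0.4]
grip_width: 0.0132
```

```bash
python3 - <<'E'
from h import *
go([.5800,.119,.067],np.pi-.19)
E
```

```text
clock 10.00 pos [0.581  0.1189 0.075 ] rot [3.142 0.    2.953] F [ 1.08 -0.19 -0.43] grip 0.0132
travel [ 0.001  -0.0001  0.008 ] twist [0.   0.02 0.07]
```

Emit:
{"op": "apply_moves", "data": {
  "commands": [
    {"travel": [0, 0, 0.002], "twist": [0, 0, 0], "claw": 0.0},
    {"travel": [0, 0, 0.004], "twist": [0, 0, 0], "claw": 0.0},
    {"travel": [0, 0, 0.005], "twist": [0, 0, 0], "claw": 0.0},
    {"travel": [0, 0, 0.006], "twist": [0, 0, 0], "claw": 0.0},
    {"travel": [0, 0, 0.006], "twist": [0, 0, 0], "claw": 0.0}
  ]
}}

```text
clock: 10.5
position: [0.5808, 0.119, 0.0687]
tool_rot: [-3.142, -0.0, 2.953]
force: [0.7, 0.1, -1.2]
grip_width: 0.0129
```

Emit:
{"op": "apply_moves", "data": {
  "commands": [
    {"travel": [0, 0, 0.0005], "twist": [0, 0, 0], "claw": 0.0},
    {"travel": [0, 0, 0.001], "twist": [0, 0, 0], "claw": 0.0},
    {"travel": [0, 0, 0.001], "twist": [0, 0, 0], "claw": 0.0}
  ]
}}

```text
clock: 10.8
position: [0.5808, 0.119, 0.0677]
tool_rot: [-3.142, -0.0, 2.953]
force: [-0.0, -0.1, -1.0]
grip_width: 0.0125
```

Emit:
{"op": "apply_moves", "data": {
  "commands": [
    {"travel": [0, 0, 0.0005], "twist": [0, 0, 0], "claw": 0.0},
    {"travel": [0, 0, 0.001], "twist": [0, 0, 0], "claw": 0.0},
    {"travel": [0, 0, 0.001], "twist": [0, 0, 0], "claw": 0.0}
  ]
}}

```text
clock: 11.1
position: [0.5808, 0.119, 0.0672]
tool_rot: [3.142, 0.0, 2.953]
force: [-3.1, -0.0, 6.4]
grip_width: 0.0126
```

Contact with the pan, about 6 N. Releasing.

Emit:
{"op": "apply_moves", "data": {
  "commands": [
    {"travel": [0, 0, 0], "twist": [0, 0, 0], "claw": 0.018},
    {"travel": [0, 0, 0], "twist": [0, 0, 0], "claw": 0.022},
    {"travel": [0, 0, 0], "twist": [0, 0, 0], "claw": 0.03},
    {"travel": [0, 0, 0], "twist": [0, 0, 0], "claw": 0.036},
    {"travel": [0, 0, 0], "twist": [0, 0, 0], "claw": 0.036}
  ]
}}

```text
clock: 11.6
position: [0.5808, 0.119, 0.0667]
tool_rot: [-3.142, -0.0, 2.953]
force: [-0.4, -0.4, 0.4]
grip_width: 0.0363
```

Emit:
{"op": "apply_moves", "data": {
  "commands": [
    {"travel": [0, 0, -0.005], "twist": [0, 0, 0], "claw": 0.036},
    {"travel": [0, 0, -0.02], "twist": [0, 0, 0], "claw": 0.036},
    {"travel": [0, 0, -0.05], "twist": [0, 0, 0], "claw": 0.036},
    {"travel": [0, 0, -0.09], "twist": [0, 0, 0], "claw": 0.036},
    {"travel": [0, 0, -0.09], "twist": [0, 0, 0], "claw": 0.036}
  ]
}}

```text
clock: 12.1
position: [0.5832, 0.1194, 0.1627]
tool_rot: [3.138, 0.007, 2.953]
force: [0.4, -0.9, -0.6]
grip_width: 0.0359
```

```bash
python3 - <<'E'
from h import *
import pickle
o=bot.observe()
go([.5800,.119,.36],np.pi-.19)
d=save('wrist','w6.png')
s=save('scene','s6.png');t=save('top','t6.png')
cv2.imwrite('pics/s6c.png',cv2.resize(s['frame'][130:330,290:470],None,fx=3.2,fy=2.9,interpolation=cv2.INTER_CUBIC))
E
```

```text
clock 12.10 pos [0.5832 0.1194 0.1627] rot [3.138 0.007 2.953] F [ 0.44 -0.88 -0.57] grip 0.0359
travel [ 0.0017 -0.0004 -0.1973] twist [0.2  0.39 0.05]
```

View pics/w6.png

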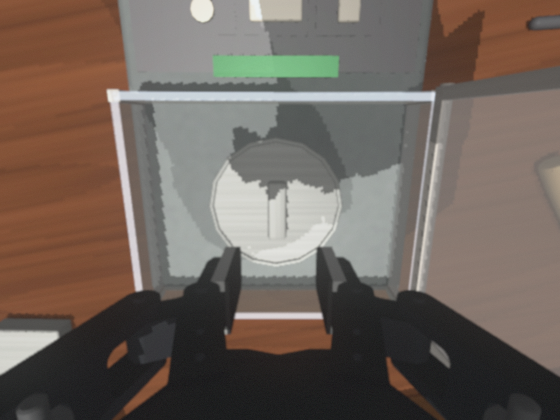

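View pics/s6c.png

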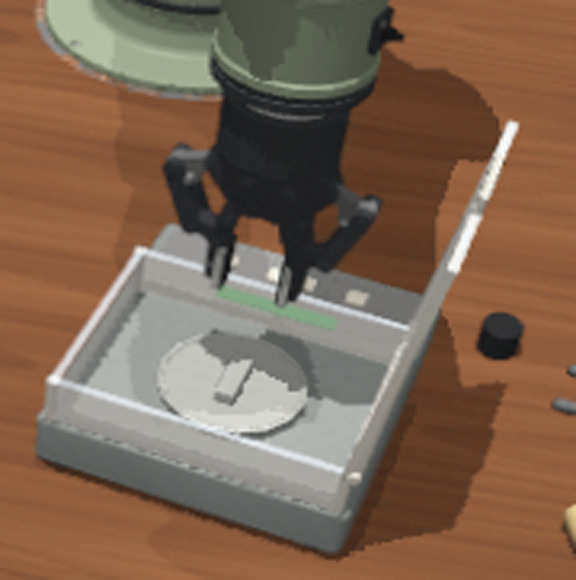

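View pics/t6.png

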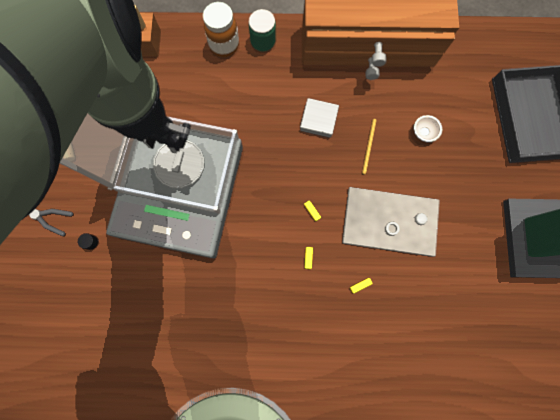

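The bar lies flat on the pan at wrist pixel (277,210), with the pan centre at about (277,203), so it is within a few mm. The board still holds the ring and the button. Next I'll estimate the cover angle.

```bash
python3 - <<'E'
from h import *
import pickle
ds=pickle.load(open('d0.pkl','rb')); t=ds['top']; s=ds['scene']
pan=np.array([.58,.119,.065]);psi=-.19
ex=np.array([np.cos(psi),np.sin(psi),0]);ey=np.array([-np.sin(psi),np.cos(psi),0]);ez=np.array([0,0,1.])
H=pan+.1*ey+.033*ez
print('H',H)
for th in (1.6,1.7,1.8,1.85):
    P=lambda a,r:H+a*ex+r*(-np.cos(th)*ey+np.sin(th)*ez)
    print(th,'top near/far corner',proj(t,P(-.082,.2),).round(1),proj(t,P(.082,.2)).round(1),'scene',proj(s,P(-.082,.2)).round(1),proj(s,P(.082,.2)).round(1))
# waypoints
for u,z in((-.11,.25),(0,.25)):
    p=H-u*ey;print(u,p)
E
python3 - <<'E'
import cv2
i=cv2.imread('pics/scene0.png'); cv2.imwrite('pics/cd.png',cv2.resize(i[160:260,400:470],None,fx=6,fy=6,interpolation=cv2.INTER_CUBIC))
E
```

```text
H [0.59888589 0.21720042 0.098     ]
1.6 top near/far corner [ 48.6 151.8] [84.1 47.8] scene [440.8 167.9] [420.7 218.3]
1.7 top near/far corner [ 35.8 149.4] [71.8 46. ] scene [450.4 171.5] [431.6 222.4]
1.8 top near/far corner [ 24.3 147.5] [60.5 45. ] scene [459.8 175.8] [442.1 227.4]
1.85 top near/far corner [ 19.  146.8] [55.3 44.9] scene [464.3 178.2] [447.2 230.2]
-0.11 [0.61966037 0.32522089 0.098     ]
0 [0.59888589 0.21720042 0.098     ]
```

View pics/cd.png

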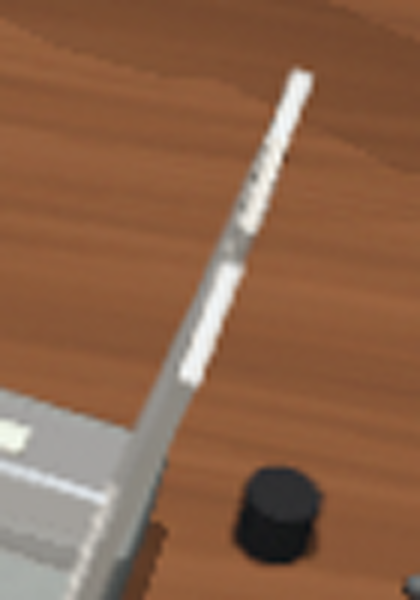

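Corner match in the scene picture, at (450,172) and (431,223), gives a cover angle of about 1.70 rad. I'll go up and over the cover to its left side.

Emit:
{"op": "apply_moves", "data": {
  "commands": [
    {"travel": [0, 0, -0.03], "twist": [0, 0, 0], "claw": 0.036},
    {"travel": [0, 0, -0.07], "twist": [0, 0, 0], "claw": 0.0},
    {"travel": [0, 0, -0.11], "twist": [0, 0, 0], "claw": 0.0},
    {"travel": [0, 0, -0.15], "twist": [0, 0, 0], "claw": 0.0},
    {"travel": [0, 0, -0.19], "twist": [0, 0, 0], "claw": 0.0},
    {"travel": [0, 0, -0.225], "twist": [0, 0, 0], "claw": 0.0},
    {"travel": [0, 0, -0.225], "twist": [0, 0, 0], "claw": 0.0},
    {"travel": [0, 0, -0.225], "twist": [0, 0, 0], "claw": 0.0}
  ]
}}

```text
clock: 13.05
position: [0.5807, 0.119, 0.3814]
tool_rot: [-3.141, -0.0, 2.953]
force: [-0.1, -0.2, -0.8]
grip_width: -0.0002
```

```bash
python3 - <<'E'
from h import *
go([.616,.306,.38],np.pi-.19);print(bot.observe()['qpos'].round(2))
E
```

```text
clock 13.05 pos [0.5807 0.119  0.3814] rot [-3.141 -0.     2.953] F [-0.11 -0.17 -0.79] grip -0.0002
travel [0.0004 0.1903 0.0014] twist [-0.01 -0.02  0.08]
[-0.35  0.35  0.06  1.48 -0.02  1.31  1.1 ]
```

Emit:
{"op": "apply_moves", "data": {
  "commands": [
    {"travel": [0, 0.02, 0], "twist": [0, 0, 0], "claw": 0.0},
    {"travel": [0, 0.06, 0], "twist": [0, 0, 0], "claw": 0.0},
    {"travel": [0, 0.1, 0], "twist": [0, 0, 0], "claw": 0.0},
    {"travel": [0, 0.14, 0], "twist": [0, 0, 0], "claw": 0.0},
    {"travel": [0, 0.175, 0], "twist": [0, 0, 0], "claw": 0.0},
    {"travel": [0, 0.19, 0], "twist": [0, 0, 0], "claw": 0.0},
    {"travel": [0, 0.19, 0.02], "twist": [0, 0, 0], "claw": 0.0},
    {"travel": [0, 0.19, 0.05], "twist": [0, 0, 0], "claw": 0.0},
    {"travel": [0, 0.19, 0.08], "twist": [0, 0, 0], "claw": 0.0},
    {"travel": [0, 0.19, 0.08], "twist": [0, 0, 0], "claw": 0.0}
  ]
}}

```text
clock: 14.05
position: [0.6147, 0.3042, 0.2967]
tool_rot: [-3.136, -0.006, 2.953]
force: [-0.8, -0.6, -0.3]
grip_width: -0.0
```

```bash
python3 - <<'E'
from h import *
go([.616,.306,.276],np.pi-.19)
s=save('scene','s7.png')
cv2.imwrite('pics/s7c.png',cv2.resize(s['frame'][60:330,290:490],None,fx=2.7,fy=2.2,interpolation=cv2.INTER_CUBIC))
E
```

```text
clock 14.05 pos [0.6147 0.3042 0.2967] rot [-3.136 -0.006  2.953] F [-0.8  -0.62 -0.33] grip -0.0000
travel [-0.001   0.0022  0.0207] twist [-0.32 -0.34  0.06]
```

View pics/s7c.png

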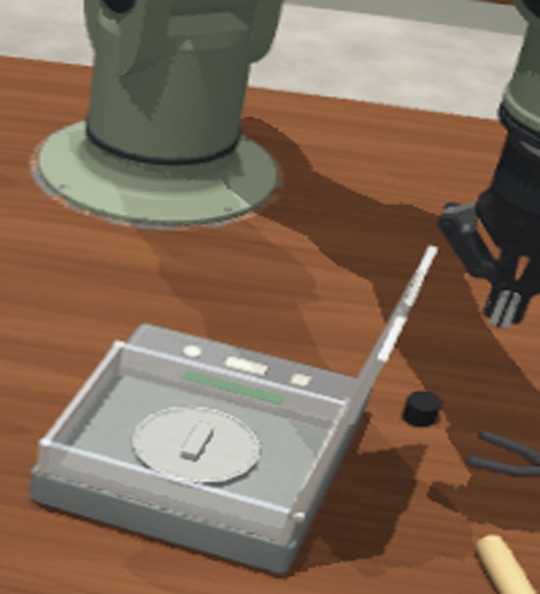

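```bash
python3 - <<'E'
from h import *
o=bot.observe();R=Ro.from_euler('xyz',[np.pi,0,2.953])
H=np.array([.5989,.2172,.098]);psi=-.19
ey=np.array([-np.sin(psi),np.cos(psi),0]);ez=np.array([0,0,1.])
r=.18;w=.0075
p0=o['position']
for th in [1.7,1.6,1.5,1.4,1.3,1.2,1.1,1.0,.9,.8,.7,.6,.5,.4,.3,.2,.1,0]:
    u=r*np.cos(th)-.003*np.sin(th)-w; z=r*np.sin(th)+.003*np.cos(th)
    p=H-u*ey+z*ez
    print(th,R.inv().apply(p-p0).round(4))
E
```

```text
1.7 [-0.     -0.0554  0.0236]
1.6 [ 0.     -0.0733  0.0219]
1.5 [ 0.     -0.0913  0.0219]
1.4 [ 1.000e-04 -1.092e-01  2.380e-02]
1.3 [ 1.000e-04 -1.269e-01  2.750e-02]
1.2 [ 1.00e-04 -1.44e-01  3.28e-02]
1.1 [ 1.000e-04 -1.606e-01  3.990e-02]
1.0 [ 0.0002 -0.1763  0.0486]
0.9 [ 0.0002 -0.1911  0.0588]
0.8 [ 2.000e-04 -2.049e-01  7.050e-02]
0.7 [ 2.000e-04 -2.173e-01  8.340e-02]
0.6 [ 2.000e-04 -2.285e-01  9.760e-02]
0.5 [ 2.000e-04 -2.381e-01  1.128e-01]
0.4 [ 0.0003 -0.2462  0.1288]
0.3 [ 0.0003 -0.2527  0.1456]
0.2 [ 0.0003 -0.2574  0.163 ]
0.1 [ 0.0003 -0.2604  0.1807]
0 [ 0.0003 -0.2616  0.1987]
```

Emit:
{"op": "apply_moves", "data": {
  "commands": [
    {"travel": [0, -0.01, 0.015], "twist": [0, 0, 0], "claw": 0.0},
    {"travel": [0, -0.03, 0.023], "twist": [0, 0, 0], "claw": 0.0},
    {"travel": [0, -0.05, 0.023], "twist": [0, 0, 0], "claw": 0.0},
    {"travel": [0, -0.063, 0.023], "twist": [0, 0, 0], "claw": 0.0},
    {"travel": [0, -0.075, 0.022], "twist": [0, 0, 0], "claw": 0.0},
    {"travel": [0, -0.091, 0.022], "twist": [0, 0, 0], "claw": 0.0},
    {"travel": [0, -0.109, 0.024], "twist": [0, 0, 0], "claw": 0.0},
    {"travel": [0, -0.127, 0.0275], "twist": [0, 0, 0], "claw": 0.0},
    {"travel": [0, -0.144, 0.033], "twist": [0, 0, 0], "claw": 0.0},
    {"travel": [0, -0.144, 0.033], "twist": [0, 0, 0], "claw": 0.0}
  ]
}}

```text
clock: 15.1
position: [0.589, 0.1608, 0.2681]
tool_rot: [-3.14, -0.001, 2.95]
force: [0.0, 0.1, 0.6]
grip_width: -0.0001
```

```bash
python3 - <<'E'
from h import *
go([.6,.21,.27],np.pi-.19)
s=save('scene','s8.png')
cv2.imwrite('pics/s8c.png',cv2.resize(s['frame'][60:330,290:490],None,fx=2.7,fy=2.2,interpolation=cv2.INTER_CUBIC))
o=bot.observe();R=Ro.from_euler('xyz',o['tool_rot'])
H=np.array([.5989,.2172,.098]);psi=-.19
ey=np.array([-np.sin(psi),np.cos(psi),0]);ez=np.array([0,0,1.])
r=.18;w=.0075
p0=o['position']
for th in [1.2,1.1,1.0,.9,.8,.7,.6,.5,.4,.3,.2,.1,0]:
    u=r*np.cos(th)-.003*np.sin(th)-w; z=r*np.sin(th)+.003*np.cos(th)
    p=H-u*ey+z*ez
    print(th,R.inv().apply(p-p0).round(4))
E
```

```text
clock 15.10 pos [0.589  0.1608 0.2681] rot [-3.14e+00 -1.00e-03  2.95e+00] F [0.04 0.1  0.6 ] grip -0.0001
travel [-0.0015  0.0504 -0.002 ] twist [-0.1  -0.04 -0.09]
1.2 [0.0008 0.0006 0.0016]
1.1 [ 0.0008 -0.0159  0.0087]
1.0 [ 0.0008 -0.0317  0.0174]
0.9 [ 0.0008 -0.0465  0.0276]
0.8 [ 0.0008 -0.0602  0.0393]
0.7 [ 0.0008 -0.0727  0.0522]
0.6 [ 0.0008 -0.0838  0.0664]
0.5 [ 0.0007 -0.0935  0.0816]
0.4 [ 0.0007 -0.1015  0.0977]
0.3 [ 0.0007 -0.108   0.1145]
0.2 [ 0.0007 -0.1127  0.1318]
0.1 [ 0.0007 -0.1157  0.1496]
0 [ 0.0007 -0.1169  0.1675]
```

View pics/s8c.png

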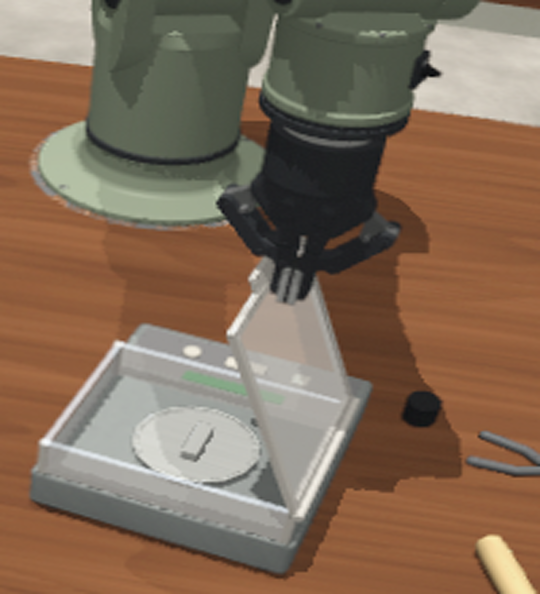

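The picture shows the cover tipped to about 1.2 rad, with the finger behind it at crop (290,290). I'll continue the arc.

Emit:
{"op": "apply_moves", "data": {
  "commands": [
    {"travel": [0, -0.016, 0.0085], "twist": [0, 0, 0], "claw": 0.0},
    {"travel": [0, -0.032, 0.0175], "twist": [0, 0, 0], "claw": 0.0},
    {"travel": [0, -0.0465, 0.0275], "twist": [0, 0, 0], "claw": 0.0},
    {"travel": [0, -0.06, 0.039], "twist": [0, 0, 0], "claw": 0.0},
    {"travel": [0, -0.0725, 0.052], "twist": [0, 0, 0], "claw": 0.0},
    {"travel": [0, -0.084, 0.0665], "twist": [0, 0, 0], "claw": 0.0},
    {"travel": [0, -0.0935, 0.0815], "twist": [0, 0, 0], "claw": 0.0},
    {"travel": [0, -0.1015, 0.0975], "twist": [0, 0, 0], "claw": 0.0},
    {"travel": [0, -0.108, 0.1145], "twist": [0, 0, 0], "claw": 0.0},
    {"travel": [0, -0.1125, 0.132], "twist": [0, 0, 0], "claw": 0.0}
  ]
}}

```text
clock: 16.15
position: [0.5678, 0.0522, 0.1356]
tool_rot: [-3.141, -0.0, 2.952]
force: [1.0, 0.6, 0.6]
grip_width: -0.0001
```

```bash
python3 - <<'E'
from h import *
s=save('scene','s9.png')
cv2.imwrite('pics/s9c.png',cv2.resize(s['frame'][60:330,290:490],None,fx=2.7,fy=2.2,interpolation=cv2.INTER_CUBIC))
o=bot.observe();R=Ro.from_euler('xyz',o['tool_rot'])
go([.5658,.046,.101],np.pi-.19)
H=np.array([.5989,.2172,.098]);psi=-.19
ey=np.array([-np.sin(psi),np.cos(psi),0]);ez=np.array([0,0,1.])
r=.18;w=.0075
p0=o['position']
for th in [.2,.1,0]:
    u=r*np.cos(th)-.003*np.sin(th)-w; z=r*np.sin(th)+.003*np.cos(th)
    p=H-u*ey+z*ez
    print(th,R.inv().apply(p-p0).round(4))
E
```

```text
clock 16.20 pos [0.5665 0.0515 0.1331] rot [-3.140e+00 -3.000e-03  2.952e+00] F [-2.18 -1.64 -3.34] grip -0.0002
travel [-0.0005 -0.0054  0.0321] twist [-0.12 -0.19  0.01]
0.2 [-0.0005  0.0006 -0.0036]
0.1 [-0.0006 -0.0024  0.0141]
0 [-0.0007 -0.0035  0.0321]
```

View pics/s9c.png

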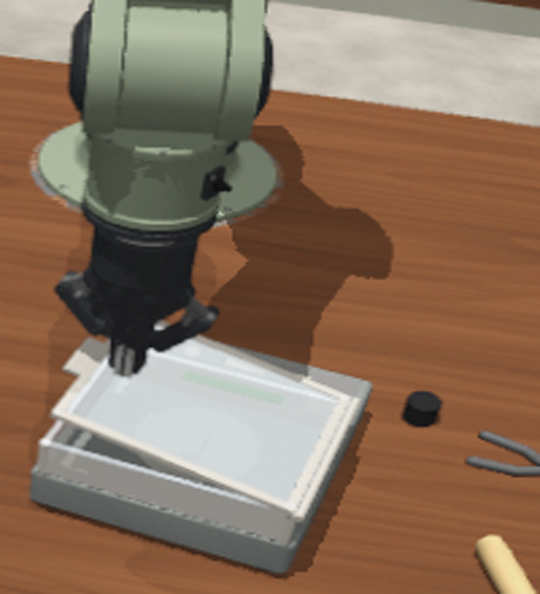

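The cover is nearly shut, at about 0.2 rad. I'll finish slowly.

Emit:
{"op": "apply_moves", "data": {
  "commands": [
    {"travel": [0, -0.001, 0.006], "twist": [0, 0, 0], "claw": 0.0},
    {"travel": [0, -0.002, 0.012], "twist": [0, 0, 0], "claw": 0.0},
    {"travel": [0, -0.003, 0.018], "twist": [0, 0, 0], "claw": 0.0},
    {"travel": [0, -0.0035, 0.023], "twist": [0, 0, 0], "claw": 0.0},
    {"travel": [0, -0.0035, 0.027], "twist": [0, 0, 0], "claw": 0.0},
    {"travel": [0, -0.0035, 0.03], "twist": [0, 0, 0], "claw": 0.0},
    {"travel": [0, -0.0035, 0.03], "twist": [0, 0, 0], "claw": 0.0}
  ]
}}

```text
clock: 16.9
position: [0.5675, 0.0503, 0.1065]
tool_rot: [-3.141, -0.0, 2.953]
force: [0.6, -0.1, 0.1]
grip_width: -0.0002
```

Emit:
{"op": "apply_moves", "data": {
  "commands": [
    {"travel": [0, 0, 0.001], "twist": [0, 0, 0], "claw": 0.0},
    {"travel": [0, 0, 0.002], "twist": [0, 0, 0], "claw": 0.0},
    {"travel": [0, 0, 0.002], "twist": [0, 0, 0], "claw": 0.0}
  ]
}}

```text
clock: 17.2
position: [0.5677, 0.0503, 0.1048]
tool_rot: [3.142, 0.0, 2.953]
force: [-0.1, 0.5, 0.1]
grip_width: -0.0002
```

Emit:
{"op": "apply_moves", "data": {
  "commands": [
    {"travel": [0, 0, 0.001], "twist": [0, 0, 0], "claw": 0.0},
    {"travel": [0, 0, 0.002], "twist": [0, 0, 0], "claw": 0.0},
    {"travel": [0, 0, 0.003], "twist": [0, 0, 0], "claw": 0.0},
    {"travel": [0, 0, 0.003], "twist": [0, 0, 0], "claw": 0.0}
  ]
}}

```text
clock: 17.6
position: [0.5676, 0.0502, 0.1016]
tool_rot: [-3.141, -0.0, 2.953]
force: [0.2, -0.2, 0.2]
grip_width: -0.0001
```

Emit:
{"op": "apply_moves", "data": {
  "commands": [
    {"travel": [0, 0, 0.0005], "twist": [0, 0, 0], "claw": 0.0},
    {"travel": [0, 0, 0.001], "twist": [0, 0, 0], "claw": 0.0},
    {"travel": [0, 0, 0.001], "twist": [0, 0, 0], "claw": 0.0}
  ]
}}

```text
clock: 17.9
position: [0.5676, 0.0503, 0.1007]
tool_rot: [-3.142, -0.0, 2.953]
force: [0.6, -0.7, -0.6]
grip_width: 0.0
```

Emit:
{"op": "apply_moves", "data": {
  "commands": [
    {"travel": [0, 0, 0.0005], "twist": [0, 0, 0], "claw": 0.0},
    {"travel": [0, 0, 0.001], "twist": [0, 0, 0], "claw": 0.0},
    {"travel": [0, 0, 0.001], "twist": [0, 0, 0], "claw": 0.0}
  ]
}}

```text
clock: 18.2
position: [0.5677, 0.0503, 0.1]
tool_rot: [3.142, 0.0, 2.953]
force: [-1.1, 0.1, 4.8]
grip_width: 0.0001
```

Emit:
{"op": "apply_moves", "data": {
  "commands": [
    {"travel": [0, 0, 0.0005], "twist": [0, 0, 0], "claw": 0.0},
    {"travel": [0, 0, 0.001], "twist": [0, 0, 0], "claw": 0.0},
    {"travel": [0, 0, 0.001], "twist": [0, 0, 0], "claw": 0.0}
  ]
}}

```text
clock: 18.5
position: [0.5678, 0.0503, 0.0997]
tool_rot: [3.141, 0.0, 2.953]
force: [-5.8, -0.5, 20.0]
grip_width: -0.0001
```

```bash
python3 - <<'E'
from h import *
s=save('scene','s10.png')
cv2.imwrite('pics/s10c.png',cv2.resize(s['frame'][120:330,290:450],None,fx=3.6,fy=2.8,interpolation=cv2.INTER_CUBIC))
E
```

```text
(no output)
```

View pics/s10c.png

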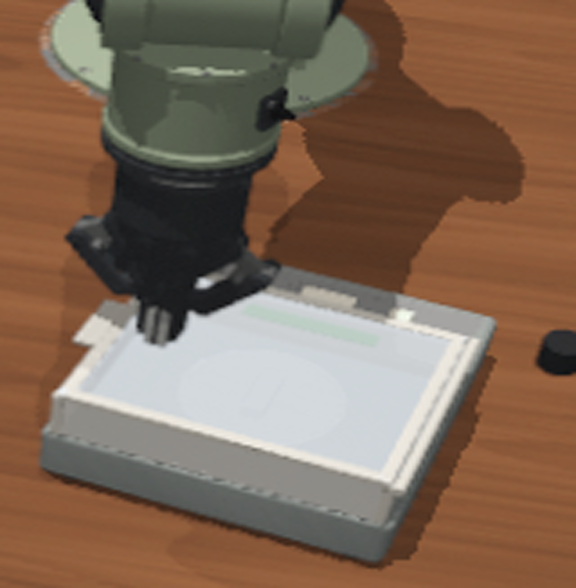

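Solid contact at z = 0.0997 with 20 N, and the cover looks shut. I'll retreat straight up and then back, away from the balance.

Emit:
{"op": "apply_moves", "data": {
  "commands": [
    {"travel": [0, 0, -0.005], "twist": [0, 0, 0], "claw": 0.0},
    {"travel": [0, 0, -0.03], "twist": [0, 0, 0], "claw": 0.0},
    {"travel": [0, 0, -0.07], "twist": [0, 0, 0], "claw": 0.0},
    {"travel": [0, 0, -0.11], "twist": [0, 0, 0], "claw": 0.0},
    {"travel": [0, -0.03, -0.15], "twist": [0, 0, 0], "claw": 0.0},
    {"travel": [0.0, -0.07, -0.17], "twist": [0, 0, 0], "claw": 0.0},
    {"travel": [0.0, -0.11, -0.17], "twist": [0, 0, 0], "claw": 0.0},
    {"travel": [0.0, -0.15, -0.17], "twist": [0, 0, 0], "claw": 0.0},
    {"travel": [0.0, -0.17, -0.17], "twist": [0, 0, 0], "claw": 0.0},
    {"travel": [0.0, -0.17, -0.17], "twist": [0, 0, 0], "claw": 0.0}
  ]
}}

```text
clock: 19.55
position: [0.535, -0.12, 0.269]
tool_rot: [-3.141, 0.0, 2.949]
force: [0.6, 0.0, 0.6]
grip_width: -0.0
```

Emit:
{"op": "apply_moves", "data": {
  "commands": [
    {"travel": [0, 0, 0], "twist": [0, 0, 0], "claw": 0.0},
    {"travel": [0, 0, 0], "twist": [0, 0, 0], "claw": 0.0},
    {"travel": [0, 0, 0], "twist": [0, 0, 0], "claw": 0.0},
    {"travel": [0, 0, 0], "twist": [0, 0, 0], "claw": 0.0},
    {"travel": [0, 0, 0], "twist": [0, 0, 0], "claw": 0.0}
  ]
}}

```text
clock: 20.05
position: [0.5359, -0.1163, 0.2688]
tool_rot: [3.142, -0.0, 2.954]
force: [-0.7, 0.4, -0.5]
grip_width: 0.0003
```

```bash
python3 - <<'E'
from h import *
go([.5658,.046,.101],np.pi-.19)
s=save('scene','s11.png'); t=save('top','t11.png')
cv2.imwrite('pics/s11c.png',cv2.resize(s['frame'][160:330,290:450],None,fx=4,fy=3.5,interpolation=cv2.INTER_CUBIC))
cv2.imwrite('pics/t11c.png',cv2.resize(t['frame'][90:270,90:450],None,fx=2.2,fy=2.2,interpolation=cv2.INTER_CUBIC))
H=np.array([.5989,.2172,.098]);psi=-.19
ex=np.array([np.cos(psi),np.sin(psi),0]);ey=np.array([-np.sin(psi),np.cos(psi),0]);ez=np.array([0,0,1.])
for th in(0,.05,.1):
    for a in(-.082,.082):
        p=proj(s,H+a*ex+.2*(-np.cos(th)*ey+np.sin(th)*ez)); print(th,a,p.round(1),((p-[290,160])*[4,3.5]).round())
E
```

```text
clock 20.05 pos [ 0.5359 -0.1163  0.2688] rot [ 3.142 -0.     2.954] F [-0.75  0.42 -0.49] grip 0.0003
travel [0.0009 0.165  0.1678] twist [ 0.   -0.    0.12]
0 -0.082 [334.5 213.6] [178. 188.]
0 0.082 [305.8 260.6] [ 63. 352.]
0.05 -0.082 [335.  210.3] [180. 176.]
0.05 0.082 [306.2 257.3] [ 65. 340.]
0.1 -0.082 [335.6 207.1] [183. 165.]
0.1 0.082 [306.8 254. ] [ 67. 329.]
```

View pics/s11c.png

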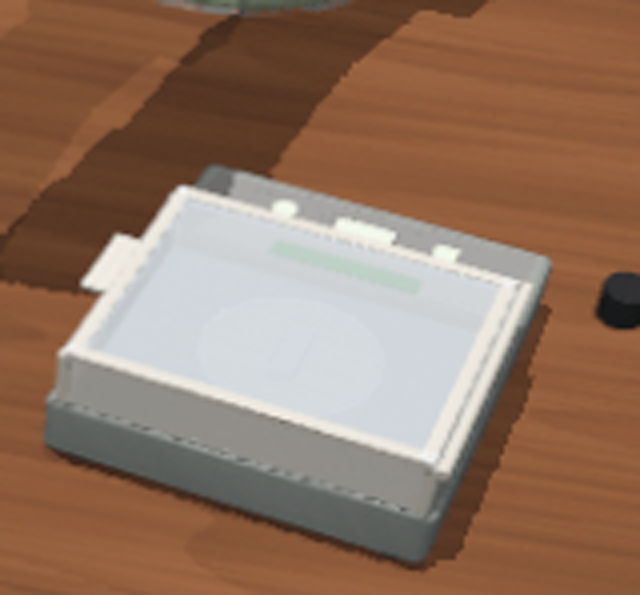

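View pics/t11c.png

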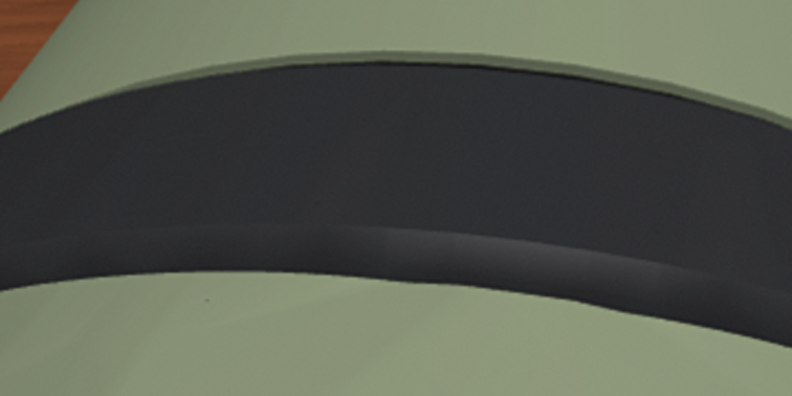

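The scene crop shows the cover's free corners at (180,187) and (65,352). The prediction for angle 0 was (178,188) and (63,352), so the cover is shut, and the bar shows through it mid-pan. The top view is blocked by the arm. The hand is clear, so I'm handing in.

```bash
python3 -c "
from h import *
bot.job_done(); print(bot.observe()['clock'])"
```

```text
the job is handed in; nothing more can be done
the job is handed in; nothing more can be done
```

The job was handed in at about 20 s of the 72 s. All the steps were done, but `bot.job_done()` gives no verdict.

- **Zeroing:** I held the long key, which is the middle one, at about 6.5–10 N for roughly 1 s while the pan was empty. The round and square keys were not touched.
- **Bar:** I took the grey bar from the board, set it down at about 6 N of contact and let go. In the wrist picture it lay flat, a few mm from the pan's centre.
- **Cover:** I pushed it over from its left side until it met solid contact at about 20 N. Its free corners then matched the prediction for angle 0 to within about 1 pixel.
- **Hand:** it was lifted clear and to the right, with the force reading at noise level.
- **Castings:** the ring and button looked undisturbed in the picture taken after the bar was placed. I could not recheck them at the end because the arm blocked the top camera.
- **Disagreement:** the top and scene cameras differed by 3–5 mm in x, within the wide margins. The wrist camera agreed with the top camera at the long key to about 1 mm.

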